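# Hold the spring clip open around the setup card

## Robot

A 6-joint arm with a two-finger parallel gripper is mounted at the origin on the work surface. World frame = base frame: x ahead of the robot, y to its left, z up, the work surface at z = 0. Lengths are in mm, angles in rad, forces in N, time in s.
With the tool pointing down it reaches from about 250 to 850 mm from the base axis. Payload 12.5 kg.
Tool frame: the origin (TCP) lies midway between the tips of the shut fingers; the grasp point (between the pads) lies grip_point_offset behind it (grip_point_offset is the distance from the TCP to the grasp point, in mm); z points along the fingers, y is the direction in which the jaws open and shut (so a half turn about z gives the same grasp; the last joint's range is limited). The gripper opens to 93 mm and grips with 3 to 60 N. Pads are 15 mm wide; open, the fingers measure 128 mm over their backs; the gripper's body (75 mm by 188 mm) begins 65 mm behind the grasp point.
Start: joints at [1.116, 0.351, 1.652, -0, 1.139, -0.085], TCP at [198.754, 512.817, 218.633] pointing down, gripper open.
Joint ranges: [-2.75, 2.75], [-0.79, 2.1], [0.01, 2.65], [-1.57, 4.71], [0.07, 3.14], [-2.87, 2.87]. Speed limits (rad/s): [2.22, 2.22, 2.79, 3.14, 3.14, 3.14].

## Interface

Orientations are given as a 3x3 rotation matrix whose columns are the frame's x, y, z axes.
In Python, from station import get_state, grab_frame, close_job, search_frame, regions_of, mark_of, grip_point_offset gives the robot as it stands. The module is installed in compiled form; this text tells all that it offers.
- The arm moves only by the tool move_arm, never from a script. Its argument "steps" is a list that holds one entry, the list of rows, each a list of 6 numbers: the shift along the tool's x, y, z in cm, then the turn, a rotation vector about the tool's x, y, z in degrees. A call has 1 to 20 rows; each row is the pose to reach, as a shift and turn from the pose commanded when the call began, along the tool's axes at that moment; what a row does not reach only later rows make up. A row lasts 1/8 s, in which the tool goes at most 62.5 mm and 10.7 degrees, less where a joint would pass 70% of its speed; a pose out of reach is approached as far as the arm can. A call with a gripper value outside its range is refused whole. "grip" is the opening, from 0 (shut) to 1 (fully open), set as the call begins (left out, the last holds). The fingers move at their own pace and stop on an object; "squeeze" is the grip in N (left out, the last holds). Time passes only in rows, so rows that repeat a pose let the fingers close. It gives the time, the measured TCP pose, the force and the opening at its end, in the units of the state.
- get_state(): the state, without advancing time (a new reading comes with each control period).
- grab_frame(name): name is "side" or "top" or "wrist"; returns a dict with "pixels" (420x560x3 uint8, blue, green, red), "K" (3x3 intrinsics, pixels), "R" (3x3) and "t" (3): a world point X has camera coordinates R X + t; the wrist camera has in their place "tool_from_camera" (4x4, takes a point from camera to tool coordinates, whose origin is the TCP and whose axes are the flange's). Camera axes: x right, y down, z forward; pixel columns grow to the right and rows downward; lengths in mm; the calibration is good to about 2 mm. A picture is of the moment at which its call begins: read the wrist's pose just before it. There is no depth.
- close_job(): hands the job in, once; it reports no verdict.
Trained networks look in a picture, given as the dict that the camera call returned (one of the last four; its "shot" number tells which), for a name from the list of things; names that differ only in an ending like _2 or _b are one class to them, and where a whole thing is asked for, a point or a joint stands for the part that bears it (a point fixed in the world has none). Each returns a list of dicts, best first, with "conf" (0 to 1); they miss things now and then, are a little off and sometimes report something else, mostly with a low value. They report only what shows in the picture. A call takes as long as a camera call.
- search_frame(picture, target): "position" ([x, y, z] in mm, in the coordinates of the camera as it stood for that picture, good to about 4 mm: the middle of the surface that is visible of it).
- regions_of(picture, target): "region" (420x560 bool, what is visible of it).
- mark_of(picture, target): "position" ([x, y, z] in mm, in the coordinates of the camera as it stood for that picture, good to about 4 mm: a listed point, or the origin of a listed thing).
The state is a dict: "time": time; "joint_positions": joint angles; "qd": joint speeds; "tau": joint torques, N m; "tool_pos": TCP position; "ee_rot": TCP orientation; "force": force on the tool from outside, world axes, zero at the start; "wrist_torque": the same for the moment, N m; "finger_gap": opening from 0.0 (shut) to 1.0 (fully open).
Only numpy, scipy, OpenCV 4.12 (cv2) and the standard library are available. Lean on these libraries where they do the work, as an engineer would, in place of code of your own. Each camera call takes 0.05 s, during which the arm holds its last target.

## Task

Lift the spring clip out of the polypropylene tray, squeeze its two handles fully together so that the jaws gape, and bring the open jaws around the free upright edge of the card in the stand, about half-way up: one jaw on each side, the edge well inside the jaws, neither jaw touching the card. Finish there while still holding the clip gaping in mid-air, so that a paper slip can be laid in before it closes: do not let it go or let it shut. Do not push against the card or its stand, and leave the other things in the tray and on the counter where they lie.

Things in the scene. Friction and masses are not known exactly. Their poses are not given: they have to be found in the camera images.
- tray: Fixed open tray of grey polypropylene, 280 x 260 mm (its x, y), 45 mm high, walls and floor 4 mm thick. Origin: centre of its underside, on the counter. It may stand left or right.
- clip: The spring clip: two bare aluminium levers on an upright dark steel hinge barrel 12 mm across; it lies flat in the tray, 100 mm long, 32 mm high, about 65 g. Origin: centre of the barrel's underside; z up along the hinge, x from handles to jaws, y across. Shut, the jaws lie together along +x and end 48 mm from the origin; the handles splay apart along -x and end 52 mm behind it.
- clip_center (a point): Centre of the clip's hinge barrel, half-way up the clip (16 mm above its underside); axes as clip. The handles are straight flat strips 5 mm thick, 32 mm high. Over their outer faces the shut clip measures 54 mm at 35 mm behind this point, 63 mm at the ends; squeezed to the stop the handles are parallel, 33 mm over the outer faces, from 8 to 55 mm behind this point.
- clip_left (a joint): How far the left (+y) lever is squeezed: 0 shut, 0.28 rad at its stop (handles parallel). Squeezing 35 mm behind the hinge takes about 4 N on each handle to start and 10 N at the stop; let go, it springs shut.
- clip_right (a joint): How far the right (-y) lever is squeezed: 0 shut, 0.28 rad at its stop.
- clip_left_tip (a point): Inner front corner of the left jaw, half-way up the clip, 48 mm ahead of the hinge. At the stop the jaws gape 29 mm between the tips and 20 mm at 25 mm ahead of the hinge.
- clip_right_tip (a point): Inner front corner of the right jaw, half-way up the clip.
- stand: Fixed aluminium stand holding a stiff brown card upright. Origin: on the counter under the card's free edge; x points from that edge along the card, y across it. The card is 3 mm thick, 130 mm long, 100 mm high, from 30 to 130 mm above the counter. A base 22 mm high, 70 mm wide, lies under the card from 50 to 140 mm behind the free edge; a post 12 x 24 mm, 135 mm high, clamps the card's far edge.
- card_edge (a point): Middle of the card's free upright edge, half-way up, 80 mm above the counter; axes as stand. The edge faces the robot.
- headshell: Loose bystander in the tray: silver headshell, 50 x 20 x 12 mm; origin at its underside.
- guard: Loose bystander in the tray: dark stylus guard of hard silicone, 16 x 18 x 15 mm; origin at its underside.
- puck: Loose bystander beside the stand: steel record weight, 74 mm across, 42 mm high; origin at its underside.
- cup: Loose bystander beside the stand: blue ceramic cup, 74 mm across, 75 mm high; origin at its underside.
- tweezers: Loose bystander on the counter: steel tweezers, 120 mm long; origin at their underside.
- driver: Loose bystander on the counter: screwdriver, 160 mm long.
- bottle: Loose bystander on the counter: bottle, 48 mm across, 120 mm high; origin at its underside.

How it is judged:
By the outcome, as a careful person would: the job done as asked, in the order asked, and still so for the second after the job is handed in, while the arm keeps its last pose, push and grip.
It also fails if it takes over 38 s, if anything falls off the work surface, if the arm or the gripper's body presses on something with over 40 N, if the wrist force passes 120 N, or if a joint passes its speed limit or range.

## Working session

There is one attempt and no reset: what is moved stays moved. The work goes in short steps, Python scripts to look and compute and a tool call to move; the robot and the scene stay as the last step left them, time stands still between calls to the robot, and variables do not carry over. Pictures are saved under pics/ and viewed, and the job is handed in when it is done.

Besides the shell and the picture viewer there is one more tool, called after "Request:" as name(argument=value, ...), one argument or row to a line, values as JSON. move_arm: Moves the arm, as the interface text tells. Its arguments: {"type":"object","properties":{"steps":{"type":"array","items":{"type":"array","items":{"type":"array","items":{"type":"number"}}}},"grip":{"type":"number"},"squeeze":{"type":"number"}},"required":["steps"]}

```bash
mkdir -p pics; ls
python3 - <<'E'
from station import *
import cv2,numpy as np
s=get_state()
for k in s: print(k,np.round(s[k],3).tolist())
import station
print(grip_point_offset)
for n in ["side","top","wrist"]:
    f=grab_frame(n); cv2.imwrite(f"pics/{n}0.png",f["pixels"]); 
    print(n,{k:(np.round(v,3).tolist() if k!='pixels' else 0) for k,v in f.items()})
E
```

```text
pics
time 0.0
joint_positions [1.116, 0.351, 1.652, -0.0, 1.139, -0.085]
qd [-0.0, 0.001, -0.001, -0.002, -0.003, 0.001]
tau [-0.001, -49.733, -28.525, 0.07, 0.026, -0.0]
tool_pos [198.627, 512.508, 218.109]
ee_rot [[-0.932, 0.361, -0.0], [0.361, 0.932, -0.001], [0.0, -0.001, -1.0]]
force [-0.521, -0.522, 0.233]
wrist_torque [0.006, -0.042, 0.002]
finger_gap 1.0
18.8
side {'pixels': 0, 'K': [[432.788, 0.0, 280.817], [0.0, 432.788, 207.503], [0.0, 0.0, 1.0]], 'R': [[0.998, -0.057, -0.014], [-0.041, -0.51, -0.859], [0.042, 0.858, -0.511]], 't': [-641.244, 104.204, 1421.334], 'shot': 1}
top {'pixels': 0, 'K': [[501.951, 0.0, 284.512], [0.0, 501.951, 209.827], [0.0, 0.0, 1.0]], 'R': [[0.009, -1.0, -0.006], [-0.991, -0.008, -0.137], [0.137, 0.008, -0.991]], 't': [4.991, 622.035, 1491.033], 'shot': 2}
wrist {'pixels': 0, 'K': [[374.756, 0.0, 276.233], [0.0, 374.756, 209.619], [0.0, 0.0, 1.0]], 'tool_from_camera': [[-0.001, -0.957, -0.291, 81.29], [1.0, -0.001, 0.001, -0.703], [-0.001, -0.291, 0.957, -166.324], [0.0, 0.0, 0.0, 1.0]], 'shot': 3}
```

View pics/top0.png

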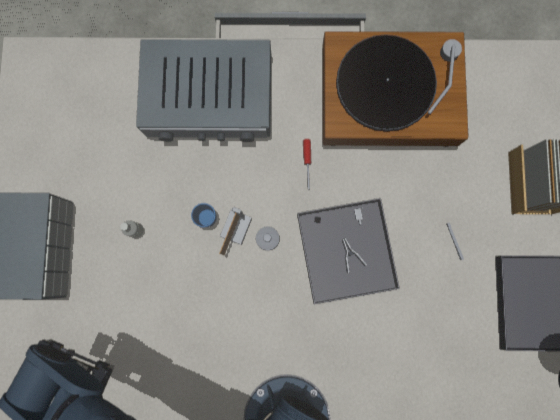

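View pics/side0.png

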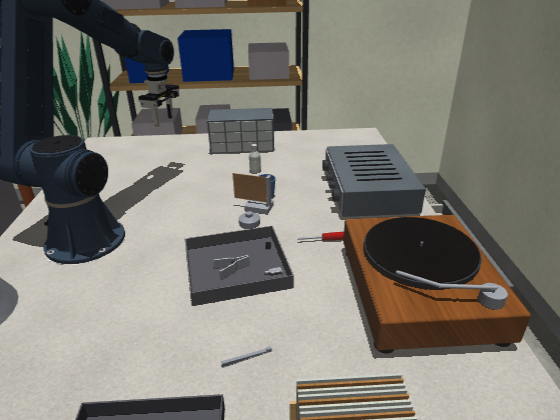

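View pics/wrist0.png

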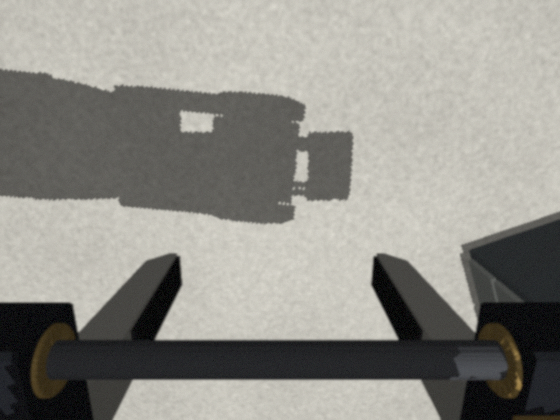

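```bash
cat > h.py <<'E'
from station import *
import cv2,numpy as np
def w2p(f,X):
    X=np.atleast_2d(X); c=X@f["R"].T+f["t"]; p=c@f["K"].T; return p[:,:2]/p[:,2:]
def p2w(f,uv,z):
    uv=np.atleast_2d(uv); d=np.c_[uv,np.ones(len(uv))]@np.linalg.inv(f["K"]).T@f["R"]
    C=-f["R"].T@f["t"]; return C+d*((z-C[2])/d[:,2])[:,None]
def c2w(f,p): return f["R"].T@(np.array(p)-f["t"])
def wristRT(f,s):
    T=np.array(f["tool_from_camera"]);W=np.eye(4);W[:3,:3]=s["ee_rot"];W[:3,3]=s["tool_pos"]
    M=np.linalg.inv(W@T); f["R"]=M[:3,:3]; f["t"]=M[:3,3]; return f
def crop(f,x0,y0,x1,y1,k,name):
    cv2.imwrite(name,cv2.resize(f["pixels"][y0:y1,x0:x1],None,fx=k,fy=k,interpolation=cv2.INTER_CUBIC))
E
python3 - <<'E'
from h import *
for n in ["top","side"]:
    f=grab_frame(n)
    for t in ["clip","clip_center","clip_left_tip","clip_right_tip","tray","stand","card_edge","headshell","guard","puck","cup"]:
        r=mark_of(f,t); print(n,t,[(np.round(c2w(f,q["position"])).tolist(),round(q["conf"],2)) for q in r[:2]])
    if n=="top": crop(f,290,190,400,310,6,"pics/t1.png");crop(f,180,190,300,270,6,"pics/t2.png")
    else: crop(f,180,160,300,300,5,"pics/s1.png")
E
```

```text
top clip [([496.0, -190.0, 5.0], 0.48)]
top clip_center [([491.0, -192.0, 23.0], 0.65)]
top clip_left_tip [([535.0, -170.0, 24.0], 0.47), ([503.0, -181.0, 0.0], 0.26)]
top clip_right_tip []
top tray [([498.0, -189.0, 5.0], 0.69), ([500.0, -180.0, -2.0], 0.58)]
top stand [([477.0, 194.0, 3.0], 0.73)]
top card_edge [([479.0, 193.0, 81.0], 0.68), ([565.0, 472.0, 5.0], 0.6)]
top headshell [([616.0, -218.0, 7.0], 0.54)]
top guard [([598.0, -90.0, 6.0], 0.38)]
top puck [([537.0, 64.0, -0.0], 0.74)]
top cup [([599.0, 255.0, -2.0], 0.84), ([499.0, -181.0, -1.0], 0.62)]
side clip [([488.0, -190.0, 3.0], 0.83)]
side clip_center [([493.0, -189.0, 21.0], 0.95)]
side clip_left_tip [([534.0, -171.0, 15.0], 0.67)]
side clip_right_tip [([539.0, -169.0, 18.0], 0.68)]
side tray [([502.0, -179.0, -4.0], 0.72)]
side stand [([483.0, 196.0, -5.0], 0.98)]
side card_edge [([479.0, 193.0, 74.0], 0.57)]
side headshell [([613.0, -219.0, 2.0], 0.44)]
side guard [([597.0, -91.0, 3.0], 0.49)]
side puck [([532.0, 66.0, -0.0], 0.76)]
side cup [([599.0, 253.0, -2.0], 0.61), ([536.0, -168.0, 18.0], 0.49)]
```

View pics/t1.png

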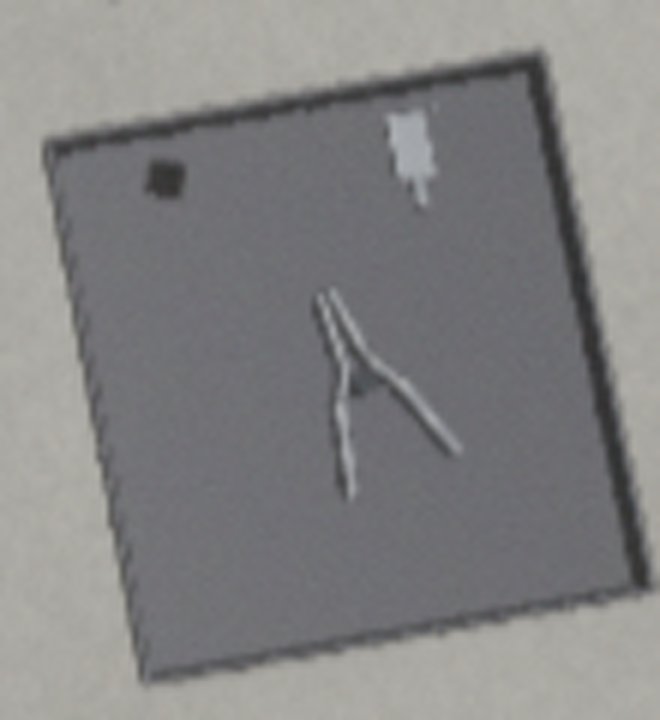

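View pics/t2.png

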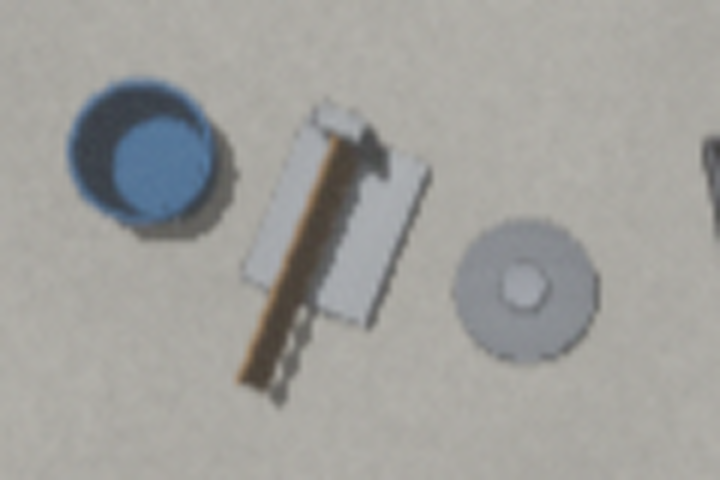

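View pics/s1.png

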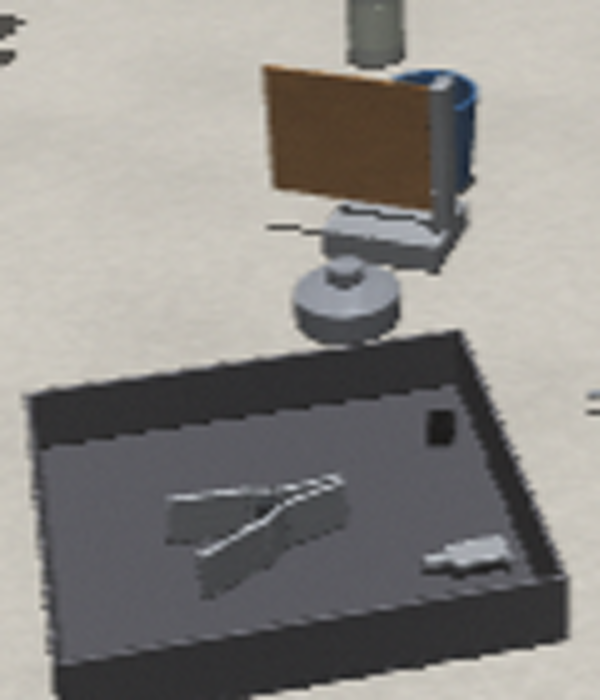

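Run:
```python
from h import *
f=grab_frame("top")
P=p2w(f,np.array([[290+321/6,190+297/6],[290+334/6,190+292/6],[290+350/6,190+494/6],[290+458/6,190+450/6],[290+345/6,190+378/6],[290+378/6,190+372/6]]),36)
print(np.round(P,1))
t=(P[0]+P[1])/2;b=(P[2]+P[3])/2;d=t-b;print("clip az",np.degrees(np.arctan2(d[1],d[0])),np.linalg.norm(d),np.linalg.norm(P[2]-P[3]))
C=p2w(f,np.array([[180+245/6,190+382/6],[180+339/6,190+140/6],[180+329/6,190+140/6],[180+237/6,190+380/6]]),130)
print(np.round(C,1)); 
print("tray",np.round(p2w(f,np.array([[290+45/6,190+140/6],[290+540/6,190+52/6],[290+650/6,190+583/6],[290+145/6,190+682/6]]),45),0))
```

```text
[[ 533.3 -169.7   36. ]
 [ 535.9 -176.4   36. ]
 [ 434.3 -183.6   36. ]
 [ 456.8 -238.1   36. ]
 [ 492.4 -181.6   36. ]
 [ 495.6 -198.3   36. ]]
clip az 23.01740425043115 96.75794459985016 58.94851363869044
[[482.4 190.  130. ]
 [598.6 147.9 130. ]
 [598.5 152.7 130. ]
 [483.3 193.8 130. ]]
tray [[ 611.  -29.   45.]
 [ 659. -281.   45.]
 [ 392. -331.   45.]
 [ 341.  -80.   45.]]
```

Request:
move_arm(
  steps=[
    [[-3,-3.5,0.2,0,0,9],[-7,-7.7,0.3,0,0,19],[-11,-12.1,0.5,0,0,29],[-15,-16.5,0.7,0,0,39],[-19,-21,0.9,0,0,49],[-23,-25.4,1,0,0,59],[-27,-29.8,1.1,0,0,69],[-31,-34.2,1.2,0,0,79],[-35,-38.6,1.3,0,0,89],[-39,-43,1.5,0,0,99],[-43,-47.4,1.7,0,0,109],[-47,-51.8,1.9,0,0,119],[-50.8,-56.2,1.9,0,0,129],[-50.8,-56.2,1.9,0,0,135],[-50.8,-56.2,1.9,0,0,135],[-50.8,-56.2,1.9,0,0,135],[-50.8,-56.2,1.9,0,0,135]],
  ],
  grip=1,
)

```text
time: 3.52
tool_pos: [469.3, -194.3, 199.8]
ee_rot: [[0.914, 0.406, 0.0], [0.406, -0.914, -0.0], [0.0, 0.0, -1.0]]
force: [0.3, -0.3, -0.6]
finger_gap: 0.999
```

Run:
```python
from h import *
s=get_state(); f=wristRT(grab_frame("wrist"),s)
cv2.imwrite("pics/w1.png",f["pixels"])
import pickle; pickle.dump({k:np.array(v) for k,v in f.items()},open("w1.pkl","wb"))
print(np.round(s["tool_pos"],1))
for t in ["clip","clip_center","clip_left_tip","clip_right_tip"]:
    r=mark_of(f,t); print(t,[(np.round(c2w(f,q["position"]),1).tolist(),round(q["conf"],2)) for q in r[:2]])
r=regions_of(f,"clip")
print(r[0]["conf"] if r else None)
if r: cv2.imwrite("pics/w1m.png",r[0]["region"].astype(np.uint8)*255)
```

```text
[ 469.3 -194.3  199.8]
clip [([494.2, -187.4, 16.4], 0.73), ([492.7, -189.1, 1.9], 0.69)]
clip_center [([489.2, -187.0, 19.5], 0.67)]
clip_left_tip [([537.9, -169.1, 21.7], 0.71), ([499.6, -185.1, -1.3], 0.48)]
clip_right_tip [([534.8, -170.6, 18.5], 0.93), ([487.7, -189.3, 2.3], 0.46)]
0.73
```

View pics/w1.png

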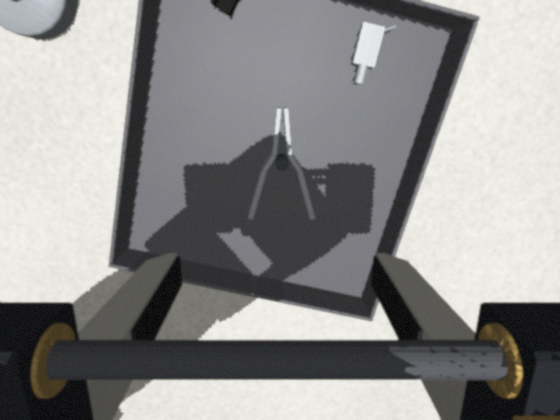

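Run:
```python
from h import *
import pickle; f=pickle.load(open("w1.pkl","rb"))
crop(f,230,95,330,235,5,"pics/w1c.png")
P=p2w(f,np.array([[282,160],[252,217],[311,217],[280,109],[286,109]]),36); print(np.round(P,1))
t=(P[3]+P[4])/2;b=(P[1]+P[2])/2;d=t-b;print(np.degrees(np.arctan2(d[1],d[0])),np.linalg.norm(d),np.linalg.norm(P[1]-P[2]))
```

```text
[[ 495.7 -188.4   36. ]
 [ 436.1 -184.7   36. ]
 [ 458.2 -234.7   36. ]
 [ 534.9 -169.    36. ]
 [ 536.9 -173.7   36. ]]
23.34178875686113 96.68037376621854 54.654307335710534
```

View pics/w1c.png

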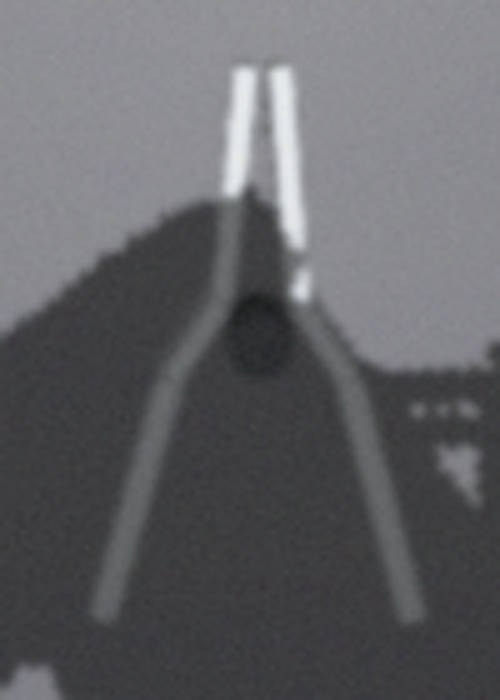

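Request:
move_arm(
  steps=[
    [[-0.6,0.2,3,0,0,0.3],[-1.15,0.46,8,0,0,0.6],[-1.15,0.46,13,0,0,0.6],[-1.15,0.46,16,0,0,0.6],[-1.15,0.46,17.5,0,0,0.6],[-1.15,0.46,18.5,0,0,0.6],[-1.15,0.46,19.1,0,0,0.6],[-1.15,0.46,19.1,0,0,0.6],[-1.15,0.46,19.1,0,0,0.6]],
  ],
)

```text
time: 4.95
tool_pos: [461.0, -203.9, 9.3]
ee_rot: [[0.919, 0.394, 0.001], [0.394, -0.919, -0.001], [0.001, 0.001, -1.0]]
force: [0.2, 0.4, 0.7]
finger_gap: 1.002
```

Run:
```python
from h import *
f=grab_frame("wrist"); cv2.imwrite("pics/w2.png",f["pixels"])
```

```text
(no output)
```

View pics/w2.png

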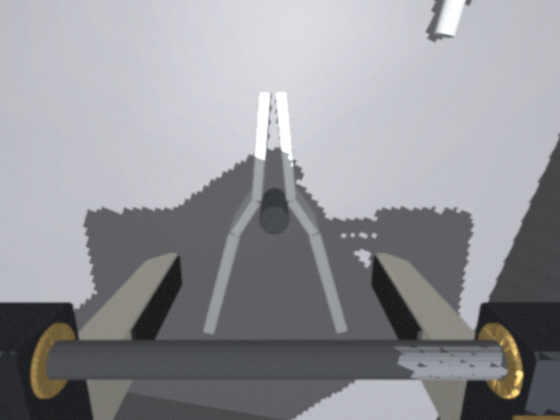

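Request:
move_arm(
  steps=[
    [[0,0,0,0,0,0],[0,0,0,0,0,0],[0,0,0,0,0,0],[0,0,0,0,0,0],[0,0,0,0,0,0],[0,0,0,0,0,0],[0,0,0,0,0,0],[0,0,0,0,0,0]],
  ],
  grip=0,
  squeeze=30,
)

```text
time: 6.0
tool_pos: [460.6, -203.6, 8.7]
ee_rot: [[0.919, 0.394, -0.0], [0.394, -0.919, -0.0], [-0.0, -0.0, -1.0]]
force: [-1.2, -0.0, 2.7]
finger_gap: 0.34
```

Run:
```python
from h import *
f=grab_frame("wrist"); cv2.imwrite("pics/w3.png",f["pixels"]); print(get_state()["finger_gap"]*93)
```

```text
31.915037684214866
```

View pics/w3.png

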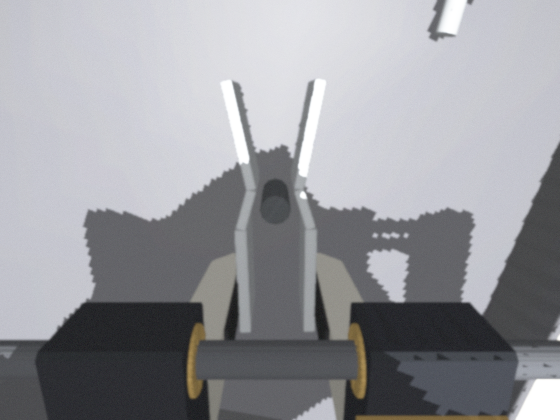

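Request:
move_arm(
  steps=[
    [[0,0,-0.5,0,0,0],[0,0,-1.5,0,0,0],[0,0,-3,0,0,0],[0,0,-5,0,0,0],[0,0,-7.5,0,0,0],[0,0,-10,0,0,0],[0,0,-12.5,0,0,0],[0,0,-15,0,0,0],[0,0,-17,0,0,0],[0,0,-18,0,0,0],[0,0,-18,0,0,0]],
  ],
)

```text
time: 7.42
tool_pos: [460.7, -203.7, 189.3]
ee_rot: [[0.919, 0.394, 0.001], [0.394, -0.919, -0.001], [0.001, 0.001, -1.0]]
force: [0.2, -1.1, -1.0]
finger_gap: 0.346
```

Run:
```python
from h import *
f=grab_frame("wrist"); cv2.imwrite("pics/w4.png",f["pixels"]); print(get_state()["finger_gap"]*93)
```

```text
31.741128673754318
```

View pics/w4.png

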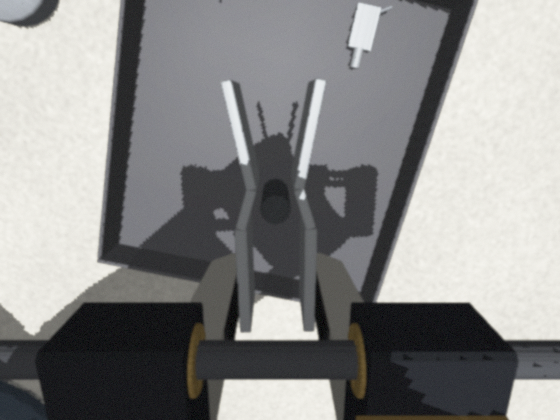

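Request:
move_arm(
  steps=[
    [[0.3,-1,0,0,0,1],[0.9,-4,0,0,0,4],[1.6,-8,0,0,0,8],[2.4,-12,0,0,0,12],[3.1,-16,0,0,0,16],[3.9,-20.5,0,0,0,20],[4.7,-25,0,0,0,24],[5.6,-29.5,0,0,0,29],[6.5,-34,0,0,0,34],[7.2,-38,0,0,0,38],[7.9,-41.5,0,0,0,41],[8.3,-43.5,0,0,0,42.5],[8.35,-44.2,0,0,0,43.1],[8.35,-44.2,0,0,0,43.1],[8.35,-44.2,0,0,0,43.1]],
  ],
)

```text
time: 9.35
tool_pos: [363.2, 234.9, 188.5]
ee_rot: [[0.94, -0.341, -0.0], [-0.341, -0.94, -0.0], [-0.0, 0.0, -1.0]]
force: [0.4, -0.2, -0.2]
finger_gap: 0.339
```

Run:
```python
from h import *
import pickle
s=get_state(); f=wristRT(grab_frame("wrist"),s); cv2.imwrite("pics/w5.png",f["pixels"]); print(s["finger_gap"]*93,np.round(s["tool_pos"],1).tolist(),np.round(s["ee_rot"],3).tolist())
pickle.dump({k:np.array(v) for k,v in f.items()},open("w5.pkl","wb"))
g=grab_frame("top")
for ff,n in ((f,"wrist"),(g,"top")):
  for t in ["stand","card_edge","clip_center","clip_left_tip","clip_right_tip"]:
    r=mark_of(ff,t); print(n,t,[(np.round(c2w(ff,q["position"]),1).tolist(),round(q["conf"],2)) for q in r[:2]])
crop(g,160,170,300,280,5,"pics/t5.png")
```

```text
31.547107530065436 [363.2, 234.9, 188.5] [[0.94, -0.341, -0.0], [-0.341, -0.94, -0.0], [-0.0, 0.0, -1.0]]
wrist stand [([482.4, 197.1, 2.9], 0.68)]
wrist card_edge [([477.7, 195.8, 79.3], 0.74)]
wrist clip_center [([401.0, 221.3, 198.4], 0.55)]
wrist clip_left_tip [([451.3, 220.3, 198.9], 0.84)]
wrist clip_right_tip [([439.1, 193.0, 196.8], 0.6)]
top stand [([479.7, 194.4, 4.6], 0.65)]
top card_edge [([481.2, 192.8, 82.1], 0.93)]
top clip_center [([403.2, 218.9, 201.0], 0.49)]
top clip_left_tip [([450.2, 220.0, 203.3], 0.54)]
top clip_right_tip [([441.9, 192.5, 200.2], 0.64)]
```

View pics/w5.png

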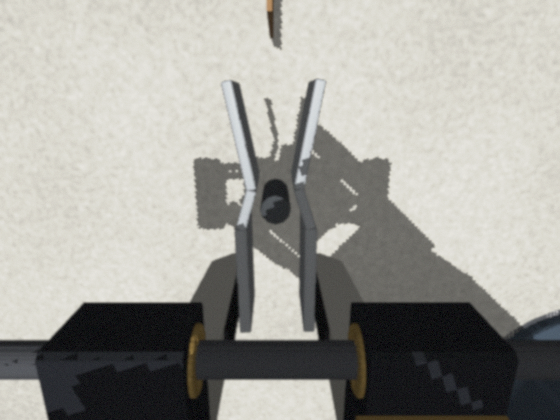

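View pics/t5.png

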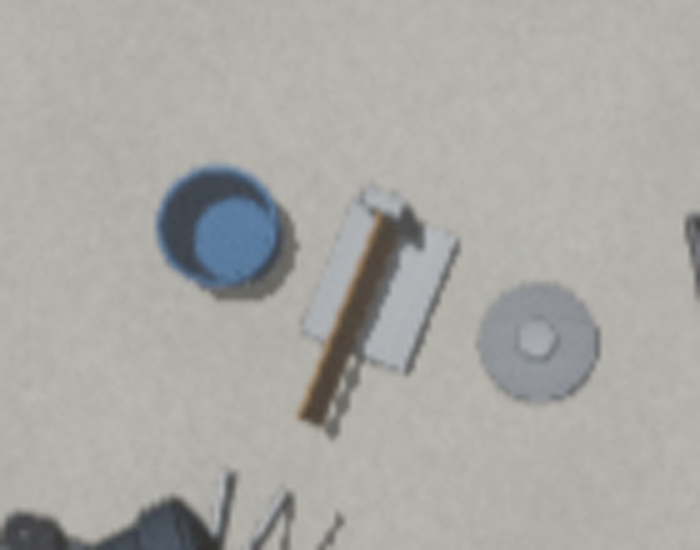

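Request:
move_arm(
  steps=[
    [[0,0,1,0,0,0],[0,0,3,0,0,0],[0,0,5.5,0,0,0],[0,0,8,0,0,0],[0,0,10,0,0,0],[0,0,11.5,0,0,0],[0,0,12,0,0,0],[0,0,12,0,0,0],[0,0,12,0,0,0]],
  ],
)

```text
time: 11.08
tool_pos: [363.4, 235.6, 69.1]
ee_rot: [[0.94, -0.34, 0.001], [-0.34, -0.94, 0.0], [0.001, -0.001, -1.0]]
force: [0.2, 0.2, -0.6]
finger_gap: 0.342
```

Run:
```python
from h import *
import pickle
s=get_state(); f=wristRT(grab_frame("wrist"),s); cv2.imwrite("pics/w6.png",f["pixels"]); print(s["finger_gap"]*93,np.round(s["tool_pos"],1).tolist(),np.round(s["ee_rot"],3).tolist())
pickle.dump({k:np.array(v) for k,v in f.items()},open("w6.pkl","wb"))
crop(f,200,0,340,110,5,"pics/w6c.png")
g=grab_frame("top");h=grab_frame("side")
crop(g,160,170,300,280,5,"pics/t6.png")
crop(h,170,140,300,240,6,"pics/s6.png")
for ff,n in ((f,"wrist"),(g,"top"),(h,"side")):
  for t in ["card_edge","clip_center","clip_left_tip","clip_right_tip"]:
    r=mark_of(ff,t); print(n,t,[(np.round(c2w(ff,q["position"]),1).tolist(),round(q["conf"],2)) for q in r[:2]])
```

```text
31.798512164112054 [363.4, 235.6, 69.1] [[0.94, -0.34, 0.001], [-0.34, -0.94, 0.0], [0.001, -0.001, -1.0]]
wrist card_edge []
wrist clip_center [([401.6, 226.0, 80.3], 0.91)]
wrist clip_left_tip [([442.4, 192.7, 77.7], 0.61), ([452.2, 218.1, 78.6], 0.58)]
wrist clip_right_tip [([440.1, 191.0, 80.3], 0.57)]
top card_edge [([483.2, 191.5, 80.8], 0.97)]
top clip_center [([402.2, 219.7, 82.4], 0.46)]
top clip_left_tip [([448.7, 220.8, 84.5], 0.48), ([540.2, 62.8, -1.0], 0.16)]
top clip_right_tip [([442.2, 198.4, 78.3], 0.39), ([770.1, -60.1, 4.0], 0.19)]
side card_edge [([532.5, 65.5, -2.3], 0.73), ([479.6, 196.2, 76.9], 0.58)]
side clip_center [([400.8, 224.0, 78.0], 0.8)]
side clip_left_tip [([450.1, 218.8, 75.9], 0.65), ([774.1, -59.2, -4.3], 0.25)]
side clip_right_tip [([439.9, 194.0, 76.6], 0.64)]
```

View pics/w6.png

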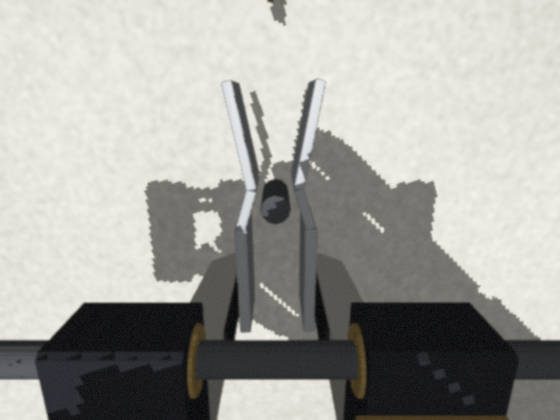

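View pics/w6c.png

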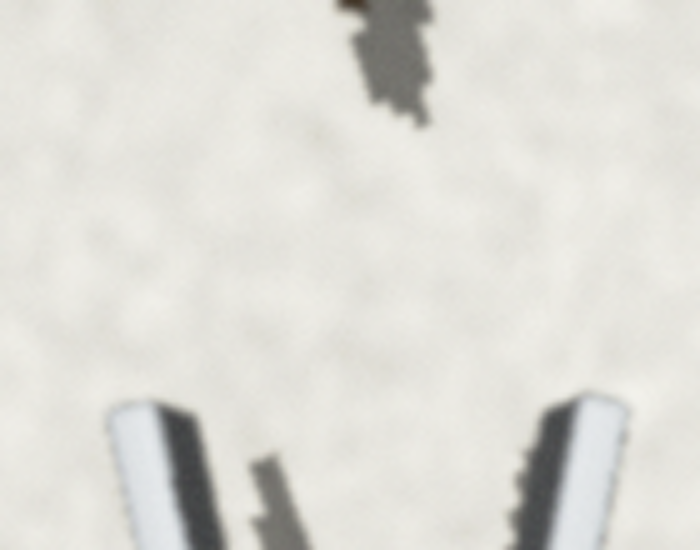

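View pics/t6.png

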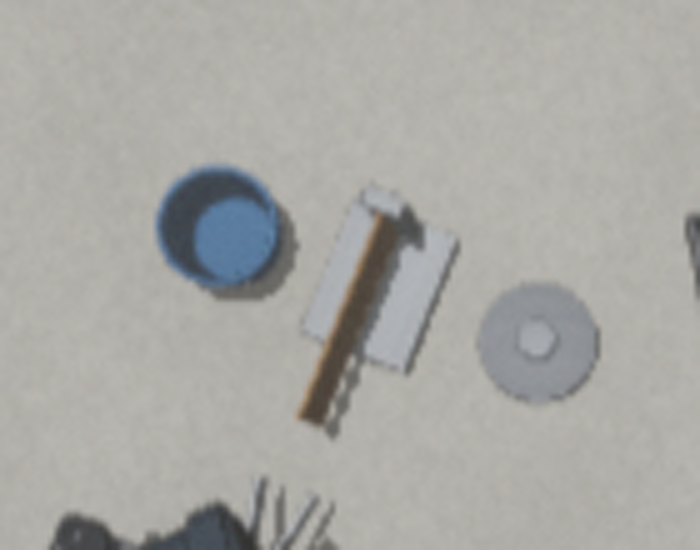

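View pics/s6.png

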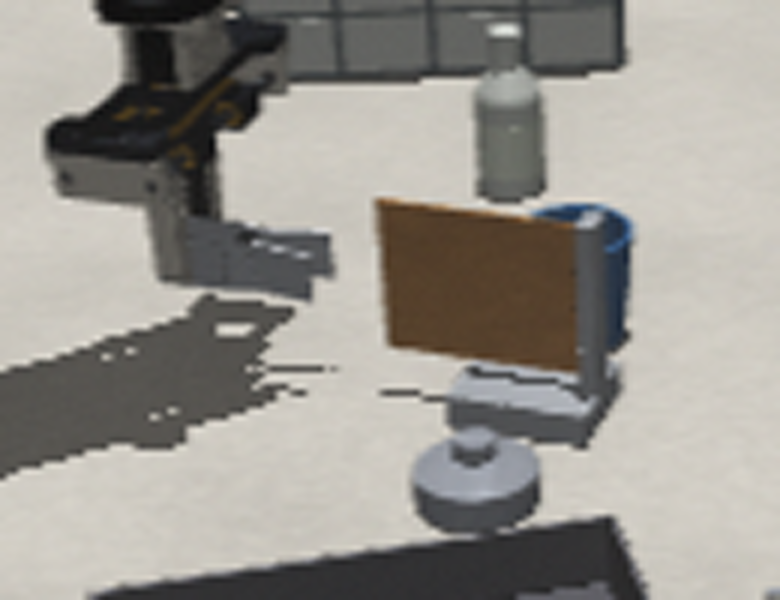

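Run:
```python
from h import *
import pickle
f=pickle.load(open("w6.pkl","rb"))
g=grab_frame("top"); s=get_state(); Rt=np.array(s["ee_rot"]);tp=np.array(s["tool_pos"])
P=p2w(f,[[269.5,1]],30); print("wrist bottom edge",P, (P-tp)@Rt)
# clip in tool
q=p2w(f,np.array([[274,208],[231.5,81],[314,80],[245,330],[309,330]]),tp[2]+27.3); print("clip tool",np.round((q-tp)@Rt,1).tolist())
# orange
hsv=cv2.cvtColor(g["pixels"],cv2.COLOR_BGR2HSV)
m=cv2.inRange(hsv,(5,90,40),(20,255,255)); m[:, :210]=0;m[:,250:]=0;m[:200]=0;m[262:]=0
pts=np.argwhere(m)[:,::-1].astype(np.float32); print(len(pts))
r=regions_of(g,"stand"); print([x["conf"] for x in r[:2]])
# bright orange (top face)
v=hsv[...,2]
print(sorted(v[m>0])[::12])
mt=(m>0)&(v>110); p=np.argwhere(mt)[:,::-1]; print(len(p))
if len(p)>5:
    W=p2w(g,p.astype(float),130)[:,:2]; c=W.mean(0); u=np.linalg.svd(W-c)[2][0]; print("topline az",np.degrees(np.arctan(u[1]/u[0])),c, "along",np.sort((W-c)@u)[[0,-1]])
    E=np.array([482,192.2]); n=np.array([-u[1],u[0]]); print("offset of point",(E-c)@n, "tcp", (tp[:2]-c)@n)
for nm,X in (("L",[450,219.5,96]),("R",[441,193.5,96])): print(nm,(w2p(g,X)[0]-[160,170])*5)
print("card edge top/bottom",(w2p(g,[[482,192,130],[482,192,30]])-[160,170])*5)
```

```text
wrist bottom edge [[482.6512003  195.46337144  30.        ]] [[125.99308409  -3.00904855  38.62005653]]
clip tool [[39.9, -0.6, -27.3], [86.6, -15.4, -27.3], [86.9, 13.6, -27.3], [-15.1, -13.2, -27.3], [-15.1, 14.4, -27.3]]
0
[0.95]
[]
0
L [259.71778189 476.6397429 ]
R [303.98138946 492.63344389]
card edge top/bottom [[300.63452603 418.96375598]
 [322.56189782 427.15457881]]
```

Request:
move_arm(
  steps=[
    [[0.5,-0.05,0,0,0,0],[1.3,-0.1,0,0,0,0],[2,-0.15,0,0,0,0],[2.5,-0.15,0,0,0,0],[2.5,-0.15,0,0,0,0],[2.5,-0.15,0,0,0,0]],
  ],
)

```text
time: 12.68
tool_pos: [387.0, 228.3, 68.6]
ee_rot: [[0.94, -0.34, -0.0], [-0.34, -0.94, -0.0], [-0.0, 0.0, -1.0]]
force: [0.4, 0.6, -0.4]
finger_gap: 0.344
```

Run:
```python
from h import *
import pickle
s=get_state(); f=wristRT(grab_frame("wrist"),s); cv2.imwrite("pics/w7.png",f["pixels"]); print(s["finger_gap"]*93,np.round(s["tool_pos"],1).tolist(),np.round(s["ee_rot"],3).tolist())
pickle.dump({k:np.array(v) for k,v in f.items()},open("w7.pkl","wb"))
crop(f,200,0,340,110,5,"pics/w7c.png")
g=grab_frame("top"); pickle.dump({k:np.array(v) for k,v in g.items()},open("t7.pkl","wb"))
crop(g,210,200,260,275,8,"pics/t7.png")
```

```text
32.032612039244185 [387.0, 228.3, 68.6] [[0.94, -0.34, -0.0], [-0.34, -0.94, -0.0], [-0.0, 0.0, -1.0]]
```

View pics/w7c.png

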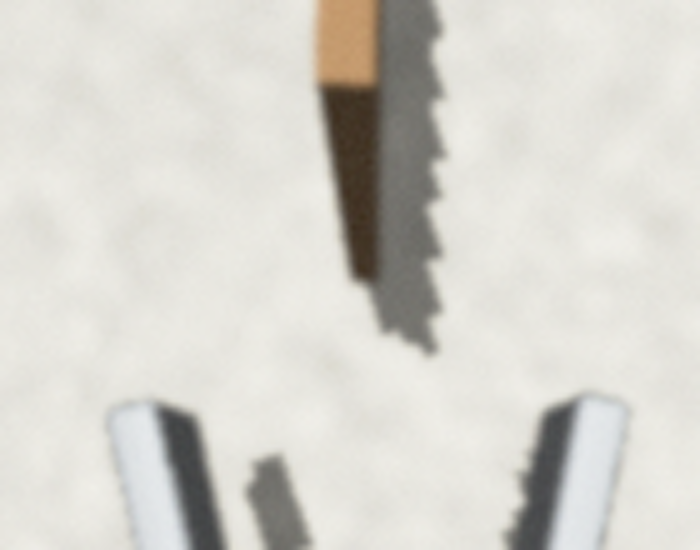

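View pics/t7.png

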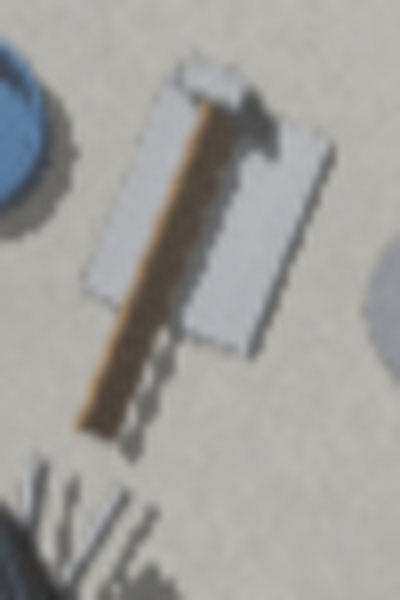

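Run:
```python
from h import *
import pickle
f=pickle.load(open("w7.pkl","rb")); tp=np.array([387.0,228.3,68.6])
s=get_state(); R=np.array(s["ee_rot"])
T=lambda uv,z: np.round((p2w(f,np.array(uv,float),z)-tp)@R,1).tolist()
print("top",T([[263.6,17],[275.6,17],[263.6,0],[275.8,0]],130))
print("bot",T([[270.4,56],[275.4,56]],30))
t=np.array(f["R"].T@-f["t"]);print(t)
print("world edge",p2w(f,[[269.6,17]],130),p2w(f,[[272.9,56]],30))
# clip tips, bottom/top
print("clip",T([[231.5,81],[314,80],[274,208]],tp[2]+27.3))
```

```text
top [[100.5, -2.6, -61.4], [100.5, 0.4, -61.4], [104.4, -2.6, -61.4], [104.4, 0.5, -61.4]]
bot [[100.7, -2.5, 38.6], [100.7, 0.1, 38.6]]
[463.51795316 199.94176135 234.87917465]
world edge [[481.90358729 195.14420944 130.        ]] [[482.0622966  195.19406441  30.        ]]
clip [[86.4, -15.2, -27.3], [86.7, 13.8, -27.3], [39.8, -0.4, -27.3]]
```

Request:
move_arm(
  steps=[
    [[0.4,-0.05,0,0,0,0],[1.0,-0.05,0,0,0,0],[1.7,-0.05,0,0,0,0],[2.4,-0.05,0,0,0,0],[3.0,-0.05,0,0,0,0],[3.3,-0.05,0,0,0,0],[3.3,-0.05,0,0,0,0],[3.3,-0.05,0,0,0,0],[3.3,-0.05,0,0,0,0]],
  ],
)

```text
time: 13.9
tool_pos: [418.2, 217.7, 68.6]
ee_rot: [[0.94, -0.34, -0.0], [-0.34, -0.94, -0.0], [-0.0, 0.0, -1.0]]
force: [-0.3, -0.8, -1.3]
finger_gap: 0.343
```

Run:
```python
from h import *
import pickle
s=get_state(); f=wristRT(grab_frame("wrist"),s); cv2.imwrite("pics/w8.png",f["pixels"]); print(s["finger_gap"]*93,np.round(s["tool_pos"],1).tolist(),np.round(s["force"],2).tolist(),np.round(s["ee_rot"],3).tolist())
pickle.dump({k:np.array(v) for k,v in f.items()},open("w8.pkl","wb"))
h=grab_frame("side"); crop(h,170,140,300,240,6,"pics/s8.png")
crop(f,200,60,350,210,4,"pics/w8c.png")
for t in ["card_edge","clip_center","clip_left_tip","clip_right_tip"]:
    r=mark_of(h,t); print(t,[(np.round(c2w(h,q["position"]),1).tolist(),round(q["conf"],2)) for q in r[:2]])
```

```text
31.8796008488891 [418.2, 217.7, 68.6] [-0.35, -0.76, -1.32] [[0.94, -0.34, -0.0], [-0.34, -0.94, -0.0], [-0.0, 0.0, -1.0]]
card_edge [([480.6, 195.4, 78.0], 0.81), ([452.3, 201.6, 78.6], 0.65)]
clip_center [([456.8, 202.4, 78.0], 0.55)]
clip_left_tip []
clip_right_tip [([595.2, 252.9, -1.3], 0.73), ([493.4, 173.0, 77.2], 0.58)]
```

View pics/w8.png

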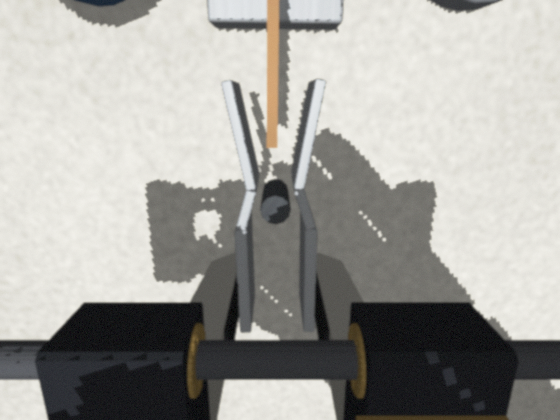

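View pics/w8c.png

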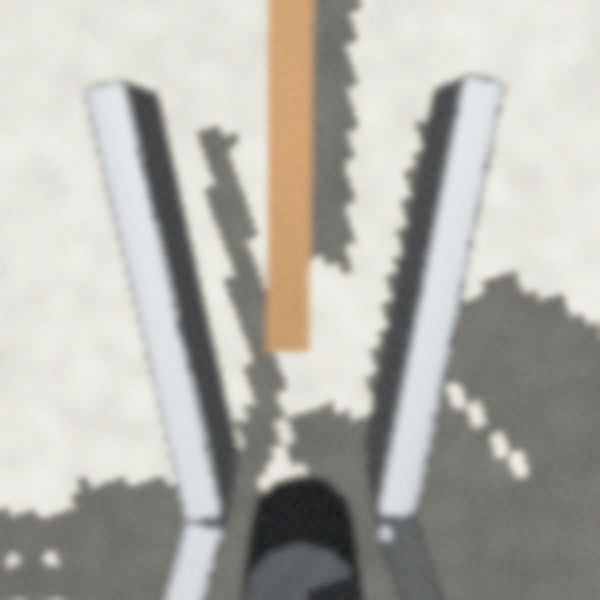

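View pics/s8.png

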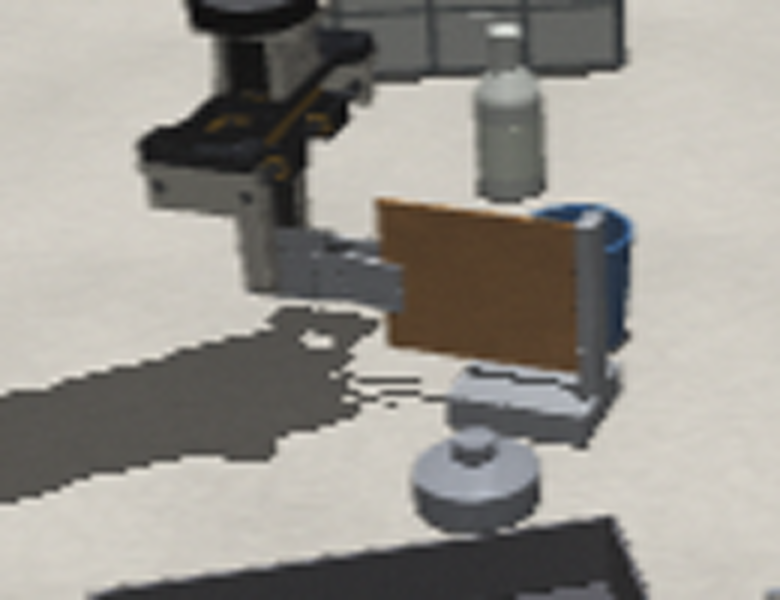

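Run:
```python
from h import *
import pickle
f=pickle.load(open("w8.pkl","rb")); s=get_state(); R=np.array(s["ee_rot"]); tp=np.array(s["tool_pos"])
T=lambda uv,z: np.round((p2w(f,np.array(uv,float),z)-tp)@R,1).tolist()
print("edge",T([[266.7,147.5],[277.5,147.5],[267,62]],130)); print("clip",T([[231.5,81],[314,80],[274,208]],tp[2]+27.3))
print(s["time"],s["finger_gap"]*93)
g=grab_frame("top"); crop(g,200,190,400,310,4,"pics/t9.png")
```

```text
edge [[67.5, -2.1, -61.4], [67.5, 0.9, -61.4], [89.8, -1.8, -61.4]]
clip [[86.3, -15.1, -27.3], [86.6, 13.8, -27.3], [39.7, -0.3, -27.3]]
14.2 31.84496680343335
```

View pics/t9.png

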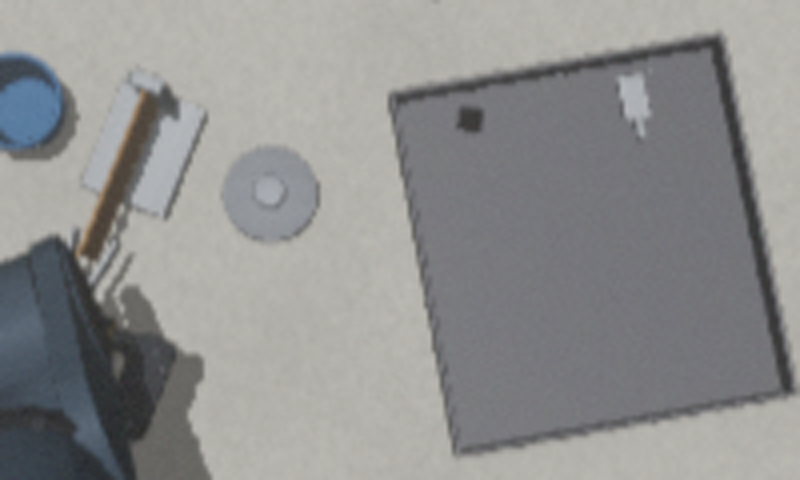

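```bash
python3 -c "
from station import *
print(close_job())"
```

```text
the job is handed in; nothing more can be done
None
```

The clip is out of the tray, squeezed to its stop, and held gaping around the card's free edge, half-way up. I handed the job in at about 14.2 s of the 38 s allowed. I gripped the handles about 40 mm behind the hinge with a 30 N squeeze, and the arm is still holding that grip.

Last checks before handing in:
- **Clip opening:** the gripper read about 32 mm over the handles, against 33 mm nominal at the stop. The jaws gaped about 29 mm at the tips. The clip had not shifted in the fingers since the lift.
- **Position on the card:** the wrist camera put the edge about 28 mm ahead of the hinge, roughly 19 mm inside the jaw tips. The card was centred between the jaws to within about 0.5 mm, with roughly 9 mm free on each side at the edge. The clip's centre was at a height of about 80 mm.
- **Contact:** force readings stayed within about 3 N, with about 1.6 N at the end, which I take as no contact with the card or stand.
- **Other objects:** the top view showed the headshell, guard, puck, cup and stand where they had been. I did not recheck the bottle, tweezers and driver individually, but the arm did not go near them.

**Where the measurements disagreed:**
- The networks' estimates of the card edge differed by up to about 5 mm. I used the close-up wrist pictures instead, which agreed to within 1 mm of each other in the last approach.
- In the final side view the networks no longer placed the clip correctly, because the card hides part of it. I did not use those readings.

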